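# Case up the hammered plaques

## Robot

A 7-joint arm with a two-finger parallel gripper is mounted at the origin on the work surface. World frame = base frame: x ahead of the robot, y to its left, z up, the work surface at z = 0. Lengths are in m, angles in rad, forces in N, time in s.
With the tool pointing down it reaches from about 0.35 to 0.9 m from the base axis. Payload 7.2 kg.
Tool frame: the origin (TCP) lies at the centre of the arm's flange, where the gripper is bolted on; the fingertips stand 182 mm ahead of it and the grasp point (between the pads) lies 163 mm ahead of it; z points along the fingers, y is the line along which they close (so a half turn about z gives the same grasp; the last joint's range is limited). The gripper opens to 88 mm and grips with 3 to 60 N. Pads are 20 mm wide; open, the fingers measure 115 mm over their backs; the gripper's body (75 mm by 178 mm) begins 61 mm behind the grasp point.
Start: joints at [1.036, 0.411, -0.013, 1.596, 0.006, 1.134, -0.082], TCP at [0.281, -0.558, 0.405] pointing down, gripper open.
Joint ranges: [-2.95, 2.95], [-0.29, 1.99], [-1.47, 1.44], [0.14, 2.54], [-1.03, 4.17], [0.13, 1.85], [-2.86, 2.86]. Speed limits (rad/s): [2.39, 2.39, 3.01, 3.01, 3.14, 3.14, 3.14].

## Interface

Orientations are given as a rotation vector (axis times angle).
In Python, from station import arm gives the robot as it stands. The module is installed in compiled form; this text tells all that it offers.
- The arm moves only by the tool jog_arm, never from a script. Its argument "motion" is a list of rows, each a list of 5 numbers: the opening, from -1 (shut) to 1 (fully open), then the shift along the world's x, y, z in mm, then the turn about the world's z in rad. In form: [[fingers, x, y, z, yaw], ...]. A call has 1 to 20 rows; each row is the pose to reach, as a shift and turn from the pose commanded when the call began; what a row does not reach only later rows make up. A row lasts 1/10 s, in which the tool goes at most 50 mm and 8.59 degrees, less where a joint would pass 70% of its speed; a pose out of reach is approached as far as the arm can. A call with a gripper value outside its range is refused whole. The fingers move at their own pace and stop on an object; the grip force is fixed at half the most. Time passes only in rows, so rows that repeat a pose let the fingers close. It gives the time, the measured TCP pose, the force, the opening and the grip force at its end, in the units of the state.
- arm.state(): the state, without advancing time (a new reading comes with each control period).
- arm.get_image(name): name is "scene" or "top" or "wrist"; returns the picture (400x640x3 uint8, red, green, blue); there is no depth.
- arm.get_calibration(name): a dict with "fovy" (degrees; the focal length in pixels is half the picture's height over the tangent of half this angle, whatever the lens; pixels are square), "cx", "cy" (the principal point, pixels), "xyz" and "attitude" of the camera in the world. Camera axes: x right, y up, looking along -z (the intrinsics and any distortion apply to the point x, -y, -z); pixel columns grow to the right and rows downward; lengths in m; the calibration is good to about 2 mm. A picture is of the moment at which its call begins: read the wrist's pose just before it. get_calibration takes no time and is no camera call; for the wrist camera it gives the pose at the moment of the call.
- arm.hand_in(): hands the job in; it is judged then, once.
The state is a dict: "t": time; "joints": joint angles; "qvel": joint speeds; "effort": joint torques, N m; "eef_pos": TCP position; "tool_rot": TCP orientation; "force": force on the tool from outside, world axes, zero at the start; "ft_torque": the same for the moment, N m; "gripper_width": finger opening in m; "gripper_force": force on a finger pad.
Only numpy, scipy, OpenCV 4.12 (cv2) and the standard library are available. Lean on these libraries where they do the work, as an engineer would, in place of code of your own. Each camera call takes 0.05 s, during which the arm holds its last target. There are 200 camera calls.

## Task

Clear the mallet off the case's lid and lay it down wholly on the rubber mat, along the mat's length, then open the lid until it rests on its stop and let go of it. Stand every plaque from the sloped board upright on its long edge in the slots of the case, one to a slot and fully down, without dropping any, then shut the lid. At the end the mallet must still lie on the mat; do not disturb the two finished mugs that stand beyond the case.

Things in the scene. Friction and masses are not known exactly. Their poses are not given: they have to be found in the camera images.
- case: grey case with hinged lid, fixed, 170 (x) x 232 (y) x 106 mm high, walls and floor 6 mm; origin: centre of its underside; x points to the hinge side (away from the robot), y across the slots, z up. Inside, wooden ribs 50 mm high, 150 mm long (along x) make four slots. A plaque in a slot reaches up to 96 mm, 10 mm below the rim
- lid (a joint): angle of the lid (170 x 232 x 8 mm plate, 0.45 kg, lower face at 106.5 mm when shut): 0 shut, 1.85 rad open, resting on its stop, leaning back past upright. Free but damped hinge (0.25 N m s/rad): below upright (1.57) the lid sinks shut by itself in some seconds, beyond it sinks back onto the stop
- lid_handle (a point): middle of the lid's steel bar handle: 100 mm long round bar along case y, 35 mm off the lid's outer face, 22 mm in from the free (front) edge, held by a post at each end; on top when shut, on the far side when open
- lid_hinge (a point): middle of the lid's hinge line (along case y) on the far upper rim, level with the lid's lower face; the lid's free edge is 170 mm from it
- slot0 (a point): bottom centre of a slot in the wooden insert of the case (at the -y end): 9 mm wide (case y), running along case x, 30 mm deep, then flaring evenly to 33 mm over the next 20 mm up; 48 mm between neighbouring slots, end slots 38 mm from the case's inner side walls
- slot1 (a point): bottom centre of a slot in the wooden insert of the case (second from the -y end): 9 mm wide (case y), running along case x, 30 mm deep, then flaring evenly to 33 mm over the next 20 mm up; 48 mm between neighbouring slots, end slots 38 mm from the case's inner side walls
- slot2 (a point): bottom centre of a slot in the wooden insert of the case (second from the +y end): 9 mm wide (case y), running along case x, 30 mm deep, then flaring evenly to 33 mm over the next 20 mm up; 48 mm between neighbouring slots, end slots 38 mm from the case's inner side walls
- slot3 (a point): bottom centre of a slot in the wooden insert of the case (at the +y end): 9 mm wide (case y), running along case x, 30 mm deep, then flaring evenly to 33 mm over the next 20 mm up; 48 mm between neighbouring slots, end slots 38 mm from the case's inner side walls
- board: fixed plywood board, base 270 (x) x 130 (y) x 15 mm; origin: centre of its underside, x away from the robot. Four rests one behind another, 58 mm apart along x (54 mm square to the plaques): slopes 20 deg from vertical, leaning to -x, 52 mm long, with an 8 mm high toe strip beyond the plaque's lower edge. Left or right of the case, the mat on the other side
- mat: black rubber mat, fixed, 130 (x) x 210 (y) x 4 mm; origin: centre of its underside
- mallet: mallet, white head, wooden handle, 163 mm long, 0.28 kg, lying on the shut lid at the start. Origin: on the underside, under the 28 mm thick round handle where it can be gripped (handle axis 15.5 mm up); x along the handle to the head (36 mm thick, 80 mm along y), z up. It balances about 30 mm from the origin towards the head
- mallet_head (a point): centre of the mallet's head, 45 mm from the mallet's origin along its x
- mallet_butt (a point): end of the mallet's handle, 100 mm from the mallet's origin along its -x
- plaque1: hammered aluminium plaque, 110 wide (its x) x 90 high (its z) x 6 mm thick (its y), 0.16 kg. Origin: centre of its lower 110 x 6 edge; z points to the upper edge, 90 mm away. At the start it leans on the board 20 deg from vertical, upper edge towards the robot. Three or four of the four are present; absent: None
- plaque2: hammered aluminium plaque, 110 wide (its x) x 90 high (its z) x 6 mm thick (its y), 0.16 kg. Origin: centre of its lower 110 x 6 edge; z points to the upper edge, 90 mm away. At the start it leans on the board 20 deg from vertical, upper edge towards the robot. Three or four of the four are present; absent: None
- plaque3: hammered aluminium plaque, 110 wide (its x) x 90 high (its z) x 6 mm thick (its y), 0.16 kg. Origin: centre of its lower 110 x 6 edge; z points to the upper edge, 90 mm away. At the start it leans on the board 20 deg from vertical, upper edge towards the robot. Three or four of the four are present; absent: None
- plaque4: hammered aluminium plaque, 110 wide (its x) x 90 high (its z) x 6 mm thick (its y), 0.16 kg. Origin: centre of its lower 110 x 6 edge; z points to the upper edge, 90 mm away. At the start it leans on the board 20 deg from vertical, upper edge towards the robot. Three or four of the four are present; absent: None
- mug2: finished hammered aluminium mug standing beyond the case, on the left, 76 mm across, 95 mm high, with a side handle reaching 37 mm farther; origin: centre of its underside. Not to be disturbed
- mug3: finished mug like mug2, beyond the case on the right. Not to be disturbed

How it is judged:
By the outcome, as a careful person would: the job done as asked, in the order asked, and still so for the second after the job is handed in, with the robot touching nothing.
Of plaque1, plaque2, plaque3, plaque4 only 3 to 4 are there at a start; the rules pass over those that are not, and their reading is None.
At some moment in a run one of mallet may be knocked a few centimetres aside while the robot is not near it.
It also fails if it takes over 210 s, if anything falls off the work surface, if the arm or the gripper's body presses on something with over 40 N, if the wrist force passes 120 N, or if a joint passes its speed limit or range.

## Working session

There is one attempt and no reset: what is moved stays moved. The work goes in short steps, Python scripts to look and compute and a tool call to move; the robot and the scene stay as the last step left them, time stands still between calls to the robot, and variables do not carry over. Pictures are saved under pics/ and viewed, at most 14 in all, crops included, and the job is handed in when it is done.

Besides the shell and the picture viewer there is one more tool, called after "Request:" as name(argument=value, ...), one argument or row to a line, values as JSON. jog_arm: Moves the arm, as the interface text tells. Its arguments: {"type":"object","properties":{"motion":{"type":"array"}},"required":["motion"]}

```bash
mkdir -p pics; python3 - <<'E'
from station import arm
import cv2,numpy as np
s=arm.state();print({k:np.round(v,3) for k,v in s.items()})
for n in("scene","top"):
    c=arm.get_calibration(n);print(n,c)
    cv2.imwrite(f"pics/{n}0.png",arm.get_image(n)[...,::-1])
print(arm.get_calibration("wrist"))
E
```

```text
{'t': np.float64(0.0), 'joints': array([ 1.036,  0.412, -0.013,  1.597,  0.006,  1.134, -0.082]), 'qvel': array([-0.   ,  0.   , -0.001, -0.   , -0.001,  0.002, -0.   ]), 'effort': array([-0.0000e+00, -5.8795e+01,  6.4200e-01, -2.9108e+01, -5.4000e-02,
        1.8000e-02,  0.0000e+00]), 'eef_pos': array([ 0.281, -0.558,  0.404]), 'tool_rot': array([-3.055e+00, -7.260e-01,  1.000e-03]), 'force': array([ 0.777, -0.306,  0.628]), 'ft_torque': array([-0.055,  0.001, -0.038]), 'gripper_force': np.float64(0.0), 'gripper_width': np.float64(0.088)}
scene {'fovy': 42.01042061826775, 'cx': 326.8972021048415, 'cy': 199.40445335789326, 'xyz': array([ 1.57687557, -0.48563978,  1.02931738]), 'attitude': array([0.78470307, 0.47000755, 1.03302333])}
top {'fovy': 43.86235756504925, 'cx': 321.5843968532758, 'cy': 201.565679205293, 'xyz': array([0.55271573, 0.00403138, 1.33132166]), 'attitude': array([ 0.05259656, -0.03751956, -1.5578933 ])}
{'fovy': 61.40579122694889, 'cx': 317.969241405118, 'cy': 199.6377931266482, 'xyz': array([ 0.35063827, -0.52327109,  0.3840326 ]), 'attitude': array([-0.25616589,  0.1587528 , -1.09594806])}
```

View pics/top0.png

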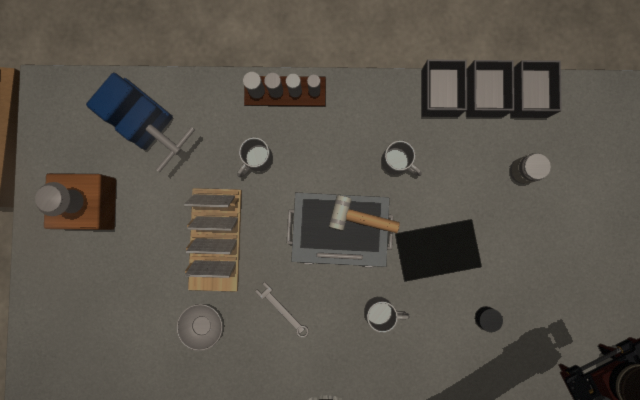

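View pics/scene0.png

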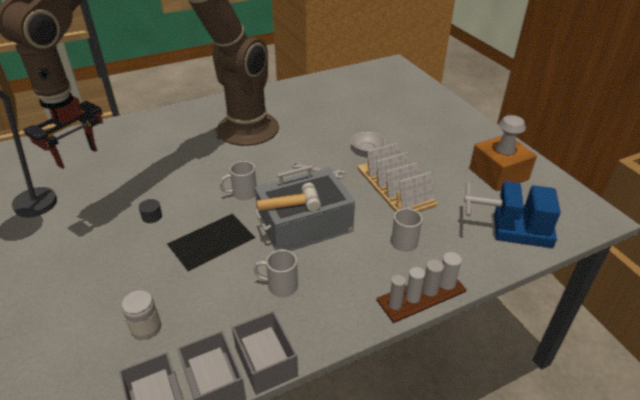

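```bash
cat > h.py <<'E'
from station import arm
import numpy as np, cv2
from scipy.spatial.transform import Rotation as R
def cam(n):
    c=arm.get_calibration(n); f=200/np.tan(np.radians(c["fovy"])/2)
    return f,c["cx"],c["cy"],np.array(c["xyz"]),R.from_rotvec(c["attitude"]).as_matrix()
def ray(C,p,z):
    f,cx,cy,o,M=C
    p=np.atleast_2d(np.float64(p)); d=np.c_[(p[:,0]-cx)/f,-(p[:,1]-cy)/f,-np.ones(len(p))]@M.T
    return o+d*((z-o[2])/d[:,2])[:,None]
def proj(C,P):
    f,cx,cy,o,M=C
    q=(np.atleast_2d(P)-o)@M
    return np.c_[cx-f*q[:,0]/q[:,2],cy+f*q[:,1]/q[:,2]]
def crop(img,x0,y0,x1,y1,s,name):
    cv2.imwrite(name,cv2.resize(img[y0:y1,x0:x1,::-1],None,fx=s,fy=s,interpolation=cv2.INTER_CUBIC))
E
python3 - <<'E'
from h import *
C=cam("top"); im=arm.get_image("top")
crop(im,180,140,496,300,2.5,"pics/topc.png")
hsv=cv2.cvtColor(im,cv2.COLOR_RGB2HSV)
def big(m,roi):
    k=np.zeros_like(m);x0,y0,x1,y1=roi;k[y0:y1,x0:x1]=m[y0:y1,x0:x1]
    return max(cv2.findContours(k,0,2)[0],key=cv2.contourArea)
mat=big((im.max(2)<35).astype(np.uint8),(392,210,490,290))
r=cv2.minAreaRect(mat);P=ray(C,cv2.boxPoints(r),.004);print("mat",r,P[:,:2].round(3),P.mean(0))
hd=big(((hsv[...,1]>110)&(hsv[...,2]>90)).astype(np.uint8),(320,190,405,240))
r=cv2.minAreaRect(hd);print("handle",r,ray(C,cv2.boxPoints(r),.13)[:,:2].round(3))
wh=big(((hsv[...,1]<60)&(hsv[...,2]>140)).astype(np.uint8),(325,190,355,235))
r=cv2.minAreaRect(wh);print("head",r,ray(C,cv2.boxPoints(r),.14)[:,:2].round(3))
for p in [(294,193),(388,195),(388,267),(291,264)]: print(p,ray(C,[p],.1145)[0,:2].round(3))
for n,p in dict(mugF=(382,316),mug2=(255,153),mug3=(400,157)).items(): print(n,ray(C,[p],.09)[0,:2].round(3))
E
```

```text
mat ((437.896728515625, 249.8495330810547), (47.81214904785156, 77.75743865966797), 79.15969848632812) [[ 0.546 -0.18 ]
 [ 0.587 -0.383]
 [ 0.463 -0.406]
 [ 0.422 -0.204]] [ 0.50448658 -0.29324525  0.004     ]
handle ((372.47509765625, 220.5933837890625), (53.14291763305664, 10.43533706665039), 14.931418418884277) [[ 0.581 -0.042]
 [ 0.605 -0.048]
 [ 0.574 -0.173]
 [ 0.549 -0.166]]
head ((340.0846252441406, 212.0230712890625), (8.77057933807373, 32.10032272338867), 15.255118370056152) [[ 0.562 -0.009]
 [ 0.637 -0.028]
 [ 0.631 -0.049]
 [ 0.557 -0.029]]
(294, 193) [0.643 0.084]
(388, 195) [ 0.641 -0.147]
(388, 267) [ 0.465 -0.147]
(291, 264) [0.469 0.089]
mugF [ 0.343 -0.136]
mug2 [0.745 0.186]
mug3 [ 0.739 -0.179]
```

View pics/topc.png

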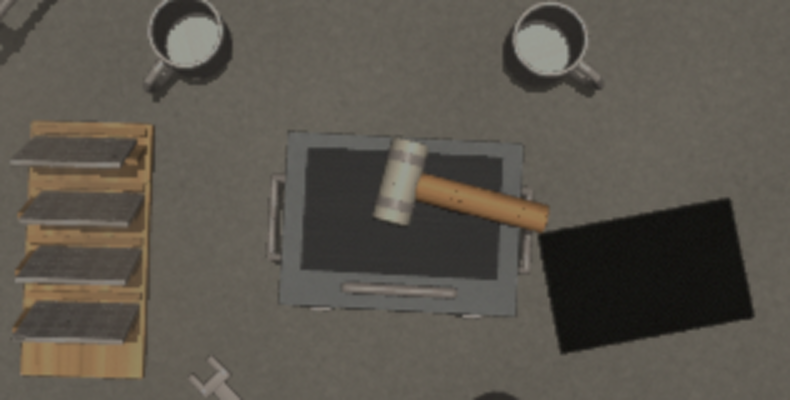

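```bash
cat >> h.py <<'E'
def pose():
    s=arm.state(); M=R.from_rotvec(s["tool_rot"]).as_matrix(); return np.array(s["eef_pos"]),np.arctan2(M[1,1],M[0,1])
def go(x,y,z,phi=None):
    """shift (mm, rad) to TCP x,y,z with tool-y direction angle phi (deg, mod 180)"""
    p,a=pose(); d=0 if phi is None else (np.radians(phi)-a+np.pi/2)%np.pi-np.pi/2
    return (1000*(np.array([x,y,z])-p)).round(1),round(d,3),"alt",round(d-np.sign(d)*np.pi,3)
E
python3 - <<'E'
from h import *
C=cam("top")
P=ray(C,[(295.2,192.4),(388.8,197.2),(386.4,266.4),(291.6,261.6)],.1145)[:,:2]
print("case",P.round(4),P.mean(0),[np.degrees(np.arctan2(*(a-b)[::-1])).round(2) for a,b in((P[0],P[1]),(P[3],P[2]),(P[0],P[3]),(P[1],P[2]))],[np.linalg.norm(a-b).round(3) for a,b in((P[0],P[1]),(P[3],P[2]),(P[0],P[3]),(P[1],P[2]))])
print("handle",ray(C,np.array([(344,286),(455,294)])/2.5+[180,140],.150))
print("pose",pose(), go(.587,-.068,.40,-14))
E
```

```text
case [[ 0.6444  0.0813]
 [ 0.6354 -0.1485]
 [ 0.4666 -0.1435]
 [ 0.4752  0.0874]] [ 0.55538847 -0.03081272] [np.float64(87.75), np.float64(87.88), np.float64(-2.07), np.float64(-1.7)] [np.float64(0.23), np.float64(0.231), np.float64(0.169), np.float64(0.169)]
handle [[ 0.49519137  0.02366858  0.15      ]
 [ 0.48903712 -0.08144281  0.15      ]]
pose (array([ 0.2811852 , -0.55798663,  0.40401811]), np.float64(-1.103948448404159)) (array([305.8, 490. ,  -4. ]), np.float64(0.86), 'alt', np.float64(-2.282))
```

Request:
jog_arm(
  motion=[
    [1,306,490,0,0.86],
    [1,306,490,0,0.86],
    [1,306,490,0,0.86],
    [1,306,490,0,0.86],
    [1,306,490,0,0.86],
    [1,306,490,0,0.86],
    [1,306,490,0,0.86],
    [1,306,490,0,0.86],
    [1,306,490,0,0.86],
    [1,306,490,0,0.86],
    [1,306,490,0,0.86],
    [1,306,490,0,0.86],
    [1,306,490,0,0.86],
    [1,306,490,0,0.86],
    [1,306,490,0,0.86],
    [1,306,490,0,0.86],
    [1,306,490,0,0.86],
    [1,306,490,0,0.86],
  ],
)

```text
t: 1.95
eef_pos: [0.587, -0.0689, 0.4048]
tool_rot: [2.476, 1.933, 0.0]
force: [-0.2, 0.0, 0.4]
gripper_width: 0.0877
gripper_force: 0.0
```

```bash
python3 - <<'E'
from h import *
print(pose())
C=cam("wrist"); im=arm.get_image("wrist"); cv2.imwrite("pics/w1.png",im[...,::-1])
print(proj(C,[[.597,-.029,.14],[.562,-.17,.13],[.587,-.068,.13]]))
E
```

```text
(array([ 0.5870291 , -0.06894818,  0.40479152]), np.float64(-0.24528475059509708))
[[317.30144927 152.10691676]
 [317.73289588 315.65509899]
 [317.05491578 201.14150595]]
```

View pics/w1.png

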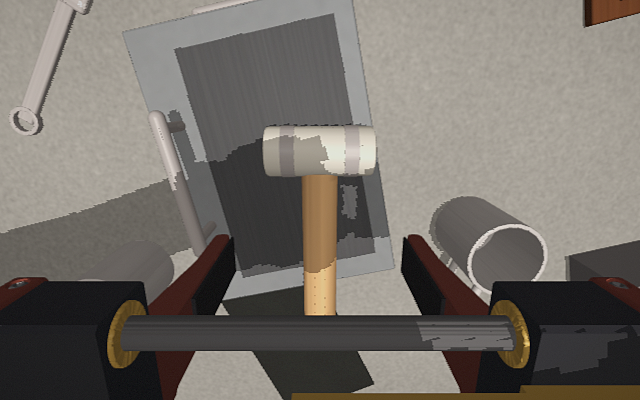

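Request:
jog_arm(
  motion=[
    [1,0,0,-40,0],
    [1,0,0,-75,0],
    [1,0,0,-92,0],
    [1,0,0,-100,0],
    [1,0,0,-105,0],
    [1,0,0,-105,0],
    [-1,0,0,-105,0],
    [-1,0,0,-105,0],
    [-1,0,0,-105,0],
    [-1,0,0,-105,0],
    [-1,0,0,-105,0],
    [-1,0,0,-105,0],
    [-1,0,0,-105,0],
    [-1,0,0,-105,0],
    [-1,0,0,-105,0],
    [-1,0,0,-105,0],
  ],
)

```text
t: 3.6
eef_pos: [0.5874, -0.0682, 0.2996]
tool_rot: [2.475, 1.934, 0.0]
force: [1.4, 0.2, -0.9]
gripper_width: 0.0274
gripper_force: 30.0
```

Request:
jog_arm(
  motion=[
    [-1,0,0,10,0],
    [-1,0,0,30,0],
    [-1,0,0,50,0],
    [-1,0,0,50,0],
    [-1,0,0,50,0],
  ],
)

```text
t: 4.1
eef_pos: [0.587, -0.0682, 0.3496]
tool_rot: [2.475, 1.934, -0.0]
force: [0.7, 0.1, -3.1]
gripper_width: 0.0277
gripper_force: 30.0
```

```bash
python3 - <<'E'
from h import *
print(pose(),arm.state()["force"])
C=cam("wrist"); im=arm.get_image("wrist"); cv2.imwrite("pics/w2.png",im[...,::-1])
# mat target: mallet centre (origin-18.5u) at mat centre, u along 101.4deg
m=np.array([.5045,-.2932]); a=np.radians(101.4); u=np.array([np.cos(a),np.sin(a)])
g=m+.0185*u+.005*u; print(g, go(*g,.36,11.4))
E
```

```text
(array([ 0.58700525, -0.06817086,  0.34955796]), np.float64(-0.24404666019141452)) [ 0.66596293  0.06848913 -3.10478843]
[ 0.49985505 -0.27016363] (array([ -86.9, -201.9,   11.1]), np.float64(0.443), 'alt', np.float64(-2.699))
```

View pics/w2.png

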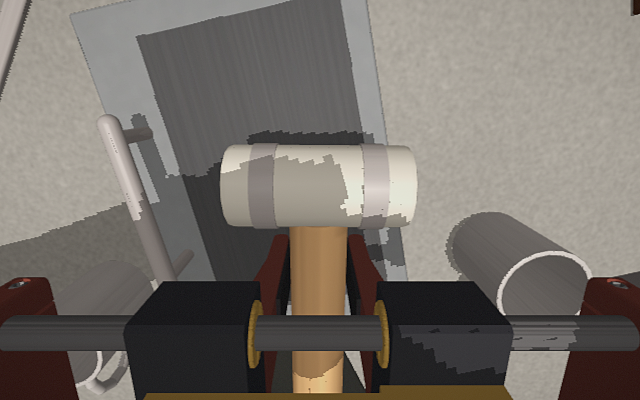

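Request:
jog_arm(
  motion=[
    [-1,-87,-202,10,0.443],
    [-1,-87,-202,10,0.443],
    [-1,-87,-202,10,0.443],
    [-1,-87,-202,10,0.443],
    [-1,-87,-202,10,0.443],
    [-1,-87,-202,10,0.443],
    [-1,-87,-202,10,0.443],
    [-1,-87,-202,10,0.443],
    [-1,-87,-202,-30,0.443],
    [-1,-87,-202,-70,0.443],
    [-1,-87,-202,-110,0.443],
    [-1,-87,-202,-140,0.443],
    [-1,-87,-202,-152,0.443],
    [-1,-87,-202,-157,0.443],
    [-1,-87,-202,-160,0.443],
    [-1,-87,-202,-160,0.443],
  ],
)

```text
t: 5.75
eef_pos: [0.501, -0.2701, 0.1907]
tool_rot: [1.988, 2.43, 0.001]
force: [0.6, 0.6, -3.1]
gripper_width: 0.0273
gripper_force: 30.0
```

Request:
jog_arm(
  motion=[
    [-1,0,0,-1,0],
    [-1,0,0,-2,0],
    [-1,0,0,-2,0],
  ],
)

```text
t: 6.05
eef_pos: [0.5008, -0.2705, 0.1892]
tool_rot: [1.989, 2.429, 0.0]
force: [-2.1, 0.4, 5.0]
gripper_width: 0.0273
gripper_force: 30.0
```

Request:
jog_arm(
  motion=[
    [0,0,0,0,0],
    [1,0,0,0,0],
    [1,0,0,0,0],
    [1,0,0,0,0],
    [1,0,0,30,0],
    [1,0,0,70,0],
    [1,0,0,120,0],
    [1,0,0,170,0],
    [1,-8,242,205,-0.235],
    [1,-8,242,205,-0.235],
    [1,-8,242,205,-0.235],
    [1,-8,242,205,-0.235],
    [1,-8,242,205,-0.235],
    [1,-8,242,205,-0.235],
    [1,-8,242,205,-0.235],
    [1,-8,242,205,-0.235],
    [1,-8,242,205,-0.235],
  ],
)

```text
t: 7.75
eef_pos: [0.4923, -0.0297, 0.3922]
tool_rot: [-2.264, -2.178, 0.001]
force: [-0.2, -0.6, 0.4]
gripper_width: 0.0878
gripper_force: 0.0
```

```bash
python3 - <<'E'
from h import *
print(pose(), go(.4924,-.0285,.3125,-2.1))
C=cam("wrist"); im=arm.get_image("wrist"); cv2.imwrite("pics/w3.png",im[...,::-1])
print(proj(C,[[.4952,.0237,.1495],[.489,-.0814,.1495]]))
T=arm.get_image("top"); cv2.imwrite("pics/t3.png",T[...,::-1]);C=cam("top")
m=np.zeros((400,640),np.uint8);m[205:295,385:490]=(T[205:295,385:490].max(2)>60)&(T[205:295,385:490].max(2)<300)
hsv=cv2.cvtColor(T,cv2.COLOR_RGB2HSV)
q=((hsv[...,1]>110)&(hsv[...,2]>90));q[:205]=0;q[295:]=0;q[:,:395]=0;q[:,490:]=0
r=cv2.minAreaRect(np.argwhere(q)[:,::-1].astype(np.float32));print(r,ray(C,cv2.boxPoints(r),.02)[:,:2].round(3))
crop(T,280,180,500,300,3.6,"pics/t3c.png")
E
```

```text
(array([ 0.4922759 , -0.02972931,  0.3922468 ]), np.float64(-0.03854371559951677)) (array([  0.1,   1.2, -79.7]), np.float64(0.002), 'alt', np.float64(-3.14))
[[319.05388287 138.11073019]
 [316.03685841 281.2988534 ]]
((446.32220458984375, 248.8254852294922), (9.731976509094238, 48.65988540649414), 79.99201965332031) [[ 0.508 -0.247]
 [ 0.532 -0.372]
 [ 0.507 -0.377]
 [ 0.484 -0.251]]
```

View pics/w3.png

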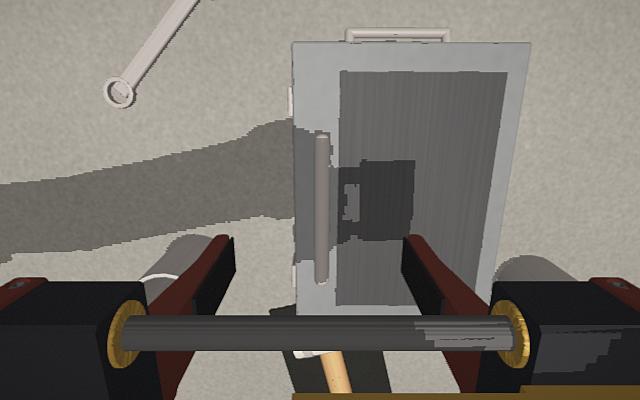

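View pics/t3c.png

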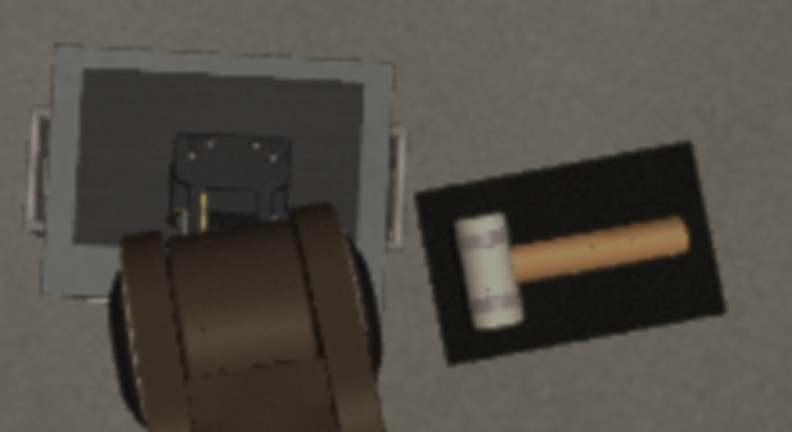

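Request:
jog_arm(
  motion=[
    [1,2,1,-40,0],
    [1,2,1,-65,0],
    [1,2,1,-76,0],
    [1,2,1,-80,0],
    [-1,2,1,-80,0],
    [-1,2,1,-80,0],
    [-1,2,1,-80,0],
    [-1,2,1,-80,0],
    [-1,2,1,-80,0],
    [-1,2,1,-80,0],
    [-1,2,1,-80,0],
    [-1,2,1,-80,0],
    [-1,2,1,-80,0],
    [-1,2,1,-80,0],
  ],
)

```text
t: 9.25
eef_pos: [0.4943, -0.0271, 0.3126]
tool_rot: [2.261, 2.181, 0.0]
force: [7.5, -0.4, -2.4]
gripper_width: 0.0108
gripper_force: 4.8
```

```bash
python3 - <<'E'
from h import *
print(pose(),arm.state()["force"])
for i in range(1,21):
    t=1.83*i/20; a=t+np.arctan2(43,148); dx=148-154.1*np.cos(a)
    print([-1,int(round(dx)),int(round(-.037*dx)),int(round(154.1*np.sin(a)-43)),0],end=", ")
E
```

```text
(array([ 0.49432464, -0.02713577,  0.31263354]), np.float64(-0.03594609634350351)) [ 7.50391945 -0.4362487  -2.39699789]
[-1, 5, 0, 13, 0], [-1, 10, 0, 26, 0], [-1, 17, -1, 38, 0], [-1, 25, -1, 50, 0], [-1, 34, -1, 61, 0], [-1, 44, -2, 71, 0], [-1, 55, -2, 80, 0], [-1, 67, -2, 88, 0], [-1, 79, -3, 95, 0], [-1, 92, -3, 101, 0], [-1, 105, -4, 105, 0], [-1, 119, -4, 108, 0], [-1, 133, -5, 110, 0], [-1, 147, -5, 111, 0], [-1, 161, -6, 111, 0], [-1, 175, -6, 109, 0], [-1, 189, -7, 106, 0], [-1, 202, -7, 101, 0], [-1, 215, -8, 96, 0], [-1, 227, -8, 89, 0],
```

Request:
jog_arm(
  motion=[
    [-1,0,0,0,0],
    [-1,0,0,0,0],
    [-1,0,0,0,0],
  ],
)

```text
t: 9.55
eef_pos: [0.4945, -0.0272, 0.3127]
tool_rot: [2.261, 2.181, 0.001]
force: [3.2, -0.8, -3.8]
gripper_width: 0.0102
gripper_force: 30.0
```

Request:
jog_arm(
  motion=[
    [-1,5,0,13,0],
    [-1,10,0,26,0],
    [-1,17,-1,38,0],
    [-1,25,-1,50,0],
    [-1,34,-1,61,0],
    [-1,44,-2,71,0],
    [-1,55,-2,80,0],
    [-1,67,-2,88,0],
    [-1,79,-3,95,0],
    [-1,92,-3,101,0],
  ],
)

```text
t: 10.55
eef_pos: [0.5847, -0.0305, 0.4146]
tool_rot: [-2.26, -2.179, 0.009]
force: [-5.8, -2.4, 4.2]
gripper_width: 0.01
gripper_force: 30.0
```

Request:
jog_arm(
  motion=[
    [-1,13,-1,4,0],
    [-1,27,-1,7,0],
    [-1,41,-2,9,0],
    [-1,55,-2,10,0],
    [-1,69,-3,10,0],
    [-1,83,-3,8,0],
    [-1,97,-4,5,0],
    [-1,110,-4,0,0],
    [-1,123,-5,-5,0],
    [-1,135,-5,-12,0],
    [-1,135,-5,-12,0],
    [-1,135,-5,-12,0],
  ],
)

```text
t: 11.75
eef_pos: [0.7216, -0.0364, 0.401]
tool_rot: [2.262, 2.179, -0.002]
force: [2.2, -4.4, -0.6]
gripper_width: 0.0104
gripper_force: 30.0
```

Request:
jog_arm(
  motion=[
    [-0.55,0,0,0,0],
    [-0.55,0,0,0,0],
    [-0.55,0,0,0,0],
    [-0.55,3,0,10,0],
    [-0.55,6,0,25,0],
    [-0.55,8,0,45,0],
    [-0.55,8,0,75,0],
    [-0.55,8,0,110,0],
    [-0.55,8,0,110,0],
  ],
)

```text
t: 12.65
eef_pos: [0.7294, -0.0343, 0.5186]
tool_rot: [2.257, 2.178, 0.011]
force: [0.1, 0.3, 0.2]
gripper_width: 0.0192
gripper_force: 0.0
```

```bash
python3 - <<'E'
from h import *
print(pose(),arm.state()["force"])
T=arm.get_image("top");crop(T,180,140,400,300,3.6,"pics/t4c.png")
S=arm.get_image("scene");crop(S,230,120,450,280,3.6,"pics/s4c.png")
E
```

```text
(array([ 0.72941409, -0.03432901,  0.51861012]), np.float64(-0.035737024842895315)) [0.11617274 0.33512004 0.23119387]
```

View pics/t4c.png

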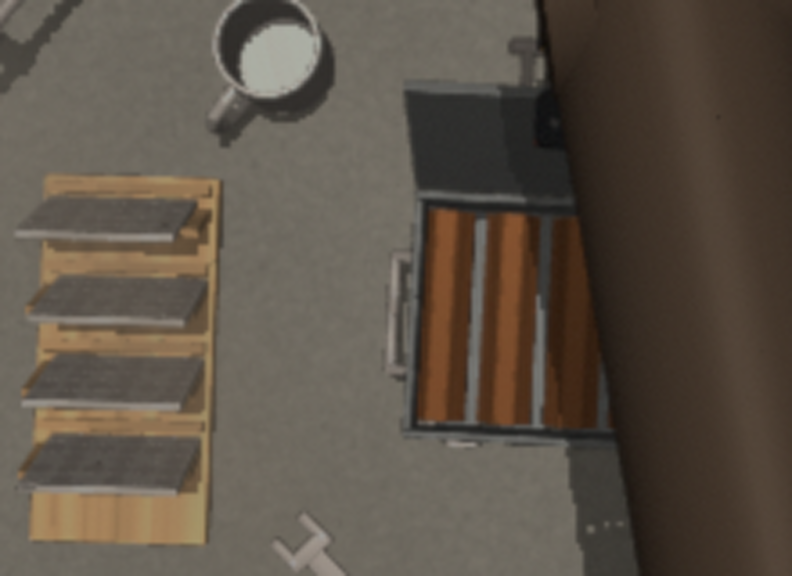

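Request:
jog_arm(
  motion=[
    [-0.2,-190,-70,0,0],
    [-0.2,-190,-70,0,0],
    [-0.2,-190,-70,0,0],
    [-0.2,-190,-70,0,0],
    [-0.2,-190,-70,0,0],
    [-0.2,-190,-70,0,0],
    [-0.2,-190,-70,0,0],
    [-0.2,-190,-70,0,0],
    [-0.2,-190,-70,0,0],
  ],
)

```text
t: 13.65
eef_pos: [0.5402, -0.1044, 0.5111]
tool_rot: [-2.259, -2.182, -0.0]
force: [-0.1, -0.1, -0.1]
gripper_width: 0.0355
gripper_force: 0.0
```

```bash
python3 - <<'E'
from h import *
print(pose())
C=cam("top")
f=lambda L:np.array(L)/3.6+[180,140]
for n,L in dict(p1=[(20,489),(180,491)],p2=[(25,403),(182,408)],p3=[(28,319),(187,324)],p4=[(18,234),(178,237)]).items():
    P=ray(C,f(L),.1015);d=P[0]-P[1];print(n,P.mean(0)[:2].round(4),np.linalg.norm(d).round(4),"yaw",np.degrees(np.arctan2(d[1],d[0])).round(2)-90)
for n,L,z in [("boardL",[(45,178),(30,540)],.015),("boardR",[(220,180),(206,543)],.015),("slot3",[(480,222),(470,425)],.006),("slot2",[(545,222),(537,425)],.006)]:
    P=ray(C,f(L),z);d=P[0]-P[1];print(n,P[:,:2].round(4).tolist(),np.degrees(np.arctan2(d[1],d[0])).round(2))
W=cam("wrist");im=arm.get_image("wrist");cv2.imwrite("pics/w5.png",im[...,::-1])
c=np.array([.5565,-.0295]);a=np.radians(-2.1);ux=np.array([np.cos(a),np.sin(a)]);uy=np.array([-ux[1],ux[0]])
for k in range(4):
    o=c+uy*(-.072+.048*k); print("slot",k,o.round(4),proj(W,[[*(o-.07*ux),.006],[*(o+.07*ux),.006]]).round(1).tolist())
E
```

```text
(array([ 0.54019829, -0.10444683,  0.51107573]), np.float64(-0.03441303595534697))
p1 [0.436  0.2944] 0.1098 yaw 0.06999999999999318
p2 [0.4936 0.2935] 0.1081 yaw -1.0600000000000023
p3 [0.5512 0.2922] 0.1097 yaw -1.0699999999999932
p4 [0.6104 0.3003] 0.1107 yaw -0.37000000000000455
boardL [[0.6565, 0.3615], [0.3908, 0.3652]] -0.79
boardR [[0.6566, 0.2318], [0.3904, 0.2362]] -0.94
slot3 [[0.6283, 0.0393], [0.4783, 0.0446]] -2.03
slot2 [[0.6289, -0.0089], [0.4789, -0.0048]] -1.59
slot 0 [ 0.5539 -0.1015] [[278.8, 153.9], [375.8, 154.1]]
slot 1 [ 0.5556 -0.0535] [[277.8, 119.7], [377.5, 120.0]]
slot 2 [ 0.5574 -0.0055] [[276.7, 83.6], [379.3, 83.9]]
slot 3 [0.5591 0.0425] [[275.5, 45.3], [381.3, 45.6]]
```

View pics/w5.png

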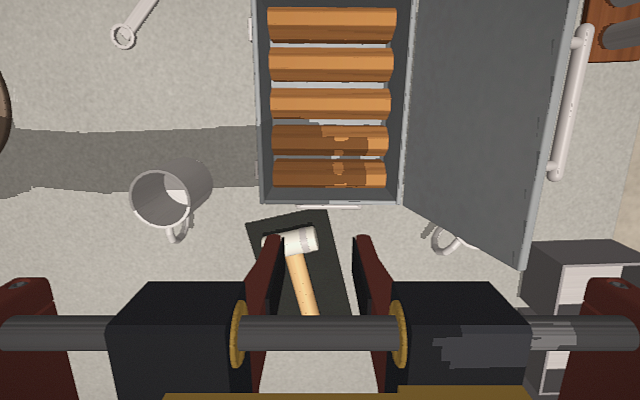

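```bash
python3 - <<'E'
from h import *
im=cv2.imread("pics/w5.png");W=cam("wrist");T=cam("top")
t=cv2.imread("pics/t4c.png")
s=cv2.cvtColor(im,cv2.COLOR_BGR2HSV)[...,1].astype(float)
for pr in (154,119.8,83.7,45.4):
    out=[]
    for c in (285,300,315,345,360,372):
        r=np.arange(int(pr)-7,int(pr)+9); w=(s[int(pr)-7:int(pr)+9,c-2:c+3].mean(1)<60)
        out.append(round(r[w].mean(),1) if w.any() else None); 
    print(pr,out)
    v=[(c,x) for c,x in zip((285,300,315,345,360,372),out) if x]
    P=ray(W,v,.006);k=np.polyfit(P[:,0],P[:,1],1);print("  y at slot x=.5565:",np.polyval(k,.5565).round(4),"yaw",np.degrees(k[0]).round(2))
E
```

```text
154 [np.float64(156.0), np.float64(157.0), np.float64(157.0), np.float64(157.0), np.float64(157.0), np.float64(157.0)]
  y at slot x=.5565: -0.1059 yaw -2.4
119.8 [np.float64(121.5), np.float64(121.5), np.float64(121.5), np.float64(122.0), np.float64(122.0), np.float64(122.0)]
  y at slot x=.5565: -0.0563 yaw -2.39
83.7 [np.float64(84.5), np.float64(84.5), np.float64(84.5), np.float64(84.5), np.float64(84.5), np.float64(85.0)]
  y at slot x=.5565: -0.0067 yaw -2.18
45.4 [np.float64(44.5), np.float64(44.5), np.float64(44.5), np.float64(45.5), np.float64(45.5), np.float64(45.5)]
  y at slot x=.5565: 0.043 yaw -2.76
```

Request:
jog_arm(
  motion=[
    [1,100,404,-30,0.02],
    [1,100,404,-30,0.02],
    [1,100,404,-30,0.02],
    [1,100,404,-30,0.02],
    [1,100,404,-30,0.02],
    [1,100,404,-30,0.02],
    [1,100,404,-30,0.02],
    [1,100,404,-30,0.02],
    [1,100,404,-30,0.02],
    [1,100,404,-30,0.02],
    [1,100,404,-30,0.02],
    [1,100,404,-30,0.02],
    [1,100,404,-100,0.02],
    [1,100,404,-130,0.02],
    [1,100,404,-130,0.02],
  ],
)

```text
t: 15.2
eef_pos: [0.6385, 0.2953, 0.3751]
tool_rot: [-2.24, -2.2, 0.017]
force: [-0.8, -1.9, -1.1]
gripper_width: 0.0881
gripper_force: 0.0
```

```bash
python3 - <<'E'
from h import *
print(pose(),arm.state()["joints"],go(.640,.300,.257,-.9))
im=arm.get_image("wrist");cv2.imwrite("pics/w6.png",im[...,::-1]);W=cam("wrist")
print(proj(W,[[.6104-.0009,.355,.1015],[.6104,.245,.1015]]))
E
```

```text
(array([0.638531  , 0.29532575, 0.37513594]), np.float64(-0.018248767937624318)) [-0.15608134  0.6383324  -0.56717072  1.37978256  0.34595387  1.23377372
 -0.76949967] (array([   1.5,    4.7, -118.1]), np.float64(0.003), 'alt', np.float64(-3.139))
[[278.06066209 125.66561928]
 [285.90977295 258.75835228]]
```

View pics/w6.png

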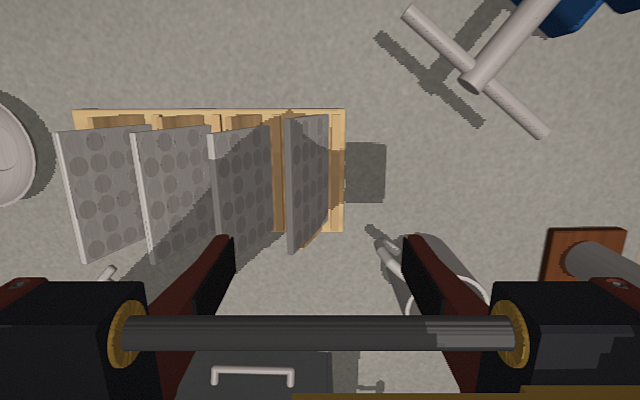

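Request:
jog_arm(
  motion=[
    [1,2,2,-40,0.003],
    [1,2,2,-80,0.003],
    [1,2,2,-105,0.003],
    [1,2,2,-118,0.003],
    [1,2,2,-124,0.003],
    [1,2,2,-124,0.003],
    [-1,2,2,-124,0.003],
    [-1,2,2,-124,0.003],
    [-1,2,2,-124,0.003],
    [-1,2,2,-124,0.003],
    [-1,2,2,-124,0.003],
    [-1,2,2,-124,0.003],
    [-1,2,2,-124,0.003],
    [-1,2,2,-124,0.003],
    [-1,2,2,-124,0.003],
    [-1,2,2,-124,0.003],
    [-1,2,2,-124,0.003],
    [-1,2,2,-124,0.003],
    [-1,2,2,-124,0.003],
  ],
)

```text
t: 17.15
eef_pos: [0.6417, 0.3007, 0.2577]
tool_rot: [2.236, 2.206, 0.001]
force: [3.0, 0.1, -1.5]
gripper_width: 0.0056
gripper_force: 30.0
```

```bash
python3 - <<'E'
from h import *
print(pose(),arm.state()["gripper_width"])
S=arm.get_image("scene");crop(S,330,120,470,240,5,"pics/s7.png")
E
```

```text
(array([0.64169552, 0.30073436, 0.25766981]), np.float64(-0.013352160516270828)) 0.005625673767242176
```

View pics/s7.png

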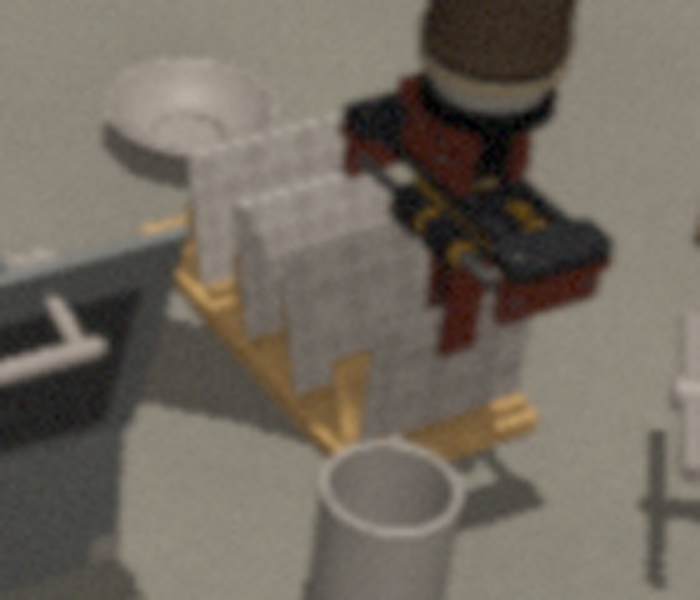

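Request:
jog_arm(
  motion=[
    [-1,0,0,10,0],
    [-1,0,0,40,0],
    [-1,0,0,80,0],
    [-1,0,0,120,0],
    [-1,0,0,140,0],
    [-1,-40,0,140,0.15],
    [-1,-88,0,140,0.3],
    [-1,-88,-40,140,0.45],
    [-1,-88,-80,140,0.6],
    [-1,-88,-120,140,0.75],
    [-1,-88,-160,140,0.9],
    [-1,-88,-200,140,1.05],
    [-1,-88,-250,140,1.2],
    [-1,-88,-300,140,1.35],
    [-1,-88,-350,140,1.5],
    [-1,-88,-404,140,1.546],
    [-1,-88,-404,140,1.546],
    [-1,-88,-404,140,1.546],
    [-1,-88,-404,140,1.546],
    [-1,-88,-404,140,1.546],
  ],
)

```text
t: 19.2
eef_pos: [0.5532, -0.1007, 0.3981]
tool_rot: [0.055, 3.141, 0.001]
force: [0.6, 0.3, -1.5]
gripper_width: 0.0057
gripper_force: 30.0
```

```bash
python3 - <<'E'
from h import *
s=arm.state();print(pose(),s["joints"].round(2),s["force"],go(.5537,-.103,.2577-.009,87.8))
E
```

```text
(array([ 0.55319011, -0.10069266,  0.39805486]), np.float64(1.536061247442359)) [ 0.79  0.47 -0.94  1.72  0.41  1.17  1.27] [ 0.58783144  0.32010615 -1.46873535] (array([   0.5,   -2.3, -149.4]), np.float64(-0.004), 'alt', np.float64(3.138))
```

Request:
jog_arm(
  motion=[
    [-1,1,-2,-30,-0.003],
    [-1,1,-2,-60,-0.003],
    [-1,1,-2,-85,-0.003],
    [-1,1,-2,-97,-0.003],
    [-1,1,-2,-102,-0.003],
    [-1,1,-2,-107,-0.003],
    [-1,1,-2,-112,-0.003],
    [-1,1,-2,-116,-0.003],
  ],
)

```text
t: 20.0
eef_pos: [0.5545, -0.1051, 0.2821]
tool_rot: [0.064, 3.14, -0.001]
force: [0.1, -0.1, -1.4]
gripper_width: 0.0059
gripper_force: 30.0
```

Request:
jog_arm(
  motion=[
    [-1,0,0,-3,0],
    [-1,0,0,-6,0],
    [-1,0,0,-9,0],
  ],
)

```text
t: 20.3
eef_pos: [0.5545, -0.1046, 0.2729]
tool_rot: [0.064, 3.14, 0.001]
force: [-0.5, 2.6, 0.8]
gripper_width: 0.0059
gripper_force: 30.0
```

Request:
jog_arm(
  motion=[
    [-1,0,1,-3,0],
    [-1,0,1,-7,0],
    [-1,0,1,-11,0],
    [-1,0,1,-15,0],
  ],
)

```text
t: 20.7
eef_pos: [0.5542, -0.1043, 0.2572]
tool_rot: [-0.064, -3.141, 0.0]
force: [-0.6, 0.4, 0.2]
gripper_width: 0.0063
gripper_force: 30.0
```

Request:
jog_arm(
  motion=[
    [-1,0,0,-3,0],
    [-1,0,0,-6,0],
    [-1,0,0,-8,0],
  ],
)

```text
t: 21.0
eef_pos: [0.5542, -0.1042, 0.2493]
tool_rot: [-0.064, -3.141, 0.0]
force: [0.1, 0.7, -0.3]
gripper_width: 0.006
gripper_force: 30.0
```

Request:
jog_arm(
  motion=[
    [-1,0,0,-1,0],
    [-1,0,0,-2,0],
    [-1,0,0,-2,0],
  ],
)

```text
t: 21.3
eef_pos: [0.5542, -0.1041, 0.2485]
tool_rot: [-0.064, -3.141, 0.001]
force: [-3.4, 0.1, 6.8]
gripper_width: 0.0057
gripper_force: 30.0
```

Request:
jog_arm(
  motion=[
    [-0.6,0,0,1,0],
    [-0.6,0,0,1,0],
    [-0.6,0,0,1,0],
    [-0.6,0,0,20,0],
    [-0.6,0,0,60,0],
    [-0.6,0,0,100,0],
    [-0.6,0,0,140,0],
    [1,29,50,140,-0.15],
    [1,29,100,140,-0.3],
    [1,29,150,140,-0.45],
    [1,29,200,140,-0.6],
    [1,29,250,140,-0.75],
    [1,29,290,140,-0.9],
    [1,29,330,140,-1.05],
    [1,29,360,140,-1.2],
    [1,29,398,140,-1.35],
    [1,29,398,140,-1.5],
    [1,29,398,140,-1.548],
    [1,29,398,140,-1.548],
    [1,29,398,140,-1.548],
  ],
)

```text
t: 23.3
eef_pos: [0.5833, 0.2937, 0.3875]
tool_rot: [2.239, 2.203, -0.0]
force: [0.3, -0.4, 1.0]
gripper_width: 0.0881
gripper_force: 0.0
```

```bash
python3 - <<'E'
from h import *
s=arm.state();print(pose(),s["joints"].round(2),go(.583,.2935,.257,-.9))
T=arm.get_image("top");crop(T,270,150,490,300,3.6,"pics/t8.png")
E
```

```text
(array([0.58327652, 0.29373146, 0.38748182]), np.float64(-0.016207438945996414)) [-0.15  0.54 -0.58  1.51  0.31  1.18 -0.8 ] (array([  -0.3,   -0.2, -130.5]), np.float64(0.0), 'alt', np.float64(-3.141))
```

View pics/t8.png

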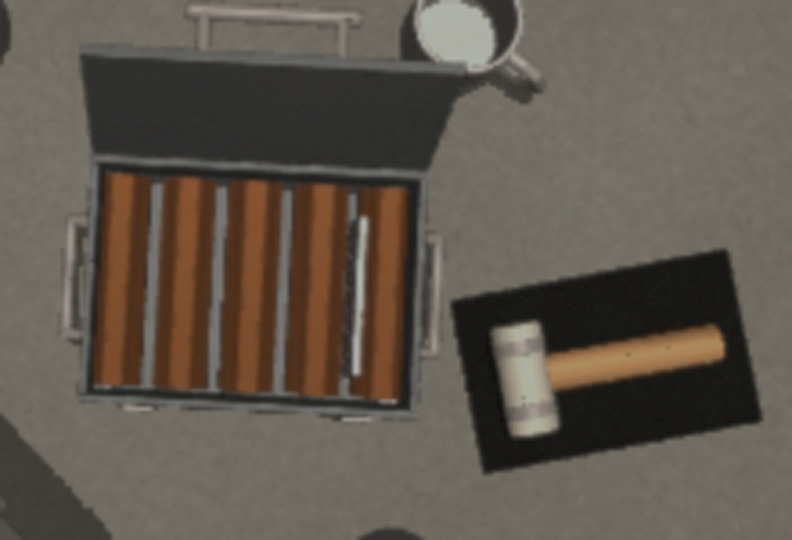

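Request:
jog_arm(
  motion=[
    [1,0,0,-40,0],
    [1,0,0,-80,0],
    [1,0,0,-110,0],
    [1,0,0,-124,0],
    [1,0,0,-130,0],
    [1,0,0,-130,0],
    [-1,0,0,-130,0],
    [-1,0,0,-130,0],
    [-1,0,0,-130,0],
    [-1,0,0,-130,0],
    [-1,0,0,-130,0],
    [-1,0,0,-130,0],
    [-1,0,0,-130,0],
    [-1,0,0,-130,0],
    [-1,0,0,-130,0],
    [-1,0,0,-130,0],
    [-1,0,0,-130,0],
    [-1,0,0,-130,0],
    [-1,0,0,-130,0],
  ],
)

```text
t: 25.25
eef_pos: [0.5836, 0.2937, 0.2576]
tool_rot: [2.241, 2.201, 0.001]
force: [2.6, 0.1, -2.3]
gripper_width: 0.0058
gripper_force: 30.0
```

Request:
jog_arm(
  motion=[
    [-1,0,0,10,0],
    [-1,0,0,40,0],
    [-1,0,0,80,0],
    [-1,0,0,120,0],
    [-1,0,0,140,0],
    [-1,-14,0,140,0.15],
    [-1,-28,0,140,0.3],
    [-1,-28,-40,140,0.45],
    [-1,-28,-80,140,0.6],
    [-1,-28,-120,140,0.75],
    [-1,-28,-160,140,0.9],
    [-1,-28,-200,140,1.05],
    [-1,-28,-250,140,1.2],
    [-1,-28,-300,140,1.35],
    [-1,-28,-350,140,1.5],
    [-1,-28,-350,140,1.548],
    [-1,-28,-350,140,1.548],
    [-1,-28,-350,140,1.548],
    [-1,-28,-350,140,1.548],
  ],
)

```text
t: 27.15
eef_pos: [0.5551, -0.0542, 0.398]
tool_rot: [0.062, 3.141, 0.001]
force: [0.9, -0.1, -0.2]
gripper_width: 0.0059
gripper_force: 30.0
```

```bash
python3 - <<'E'
from h import *
s=arm.state();print(pose(),s["force"],go(.5555,-.056,.2485,87.8))
E
```

```text
(array([ 0.55507819, -0.05416361,  0.3980375 ]), np.float64(1.5312163561358316)) [ 0.86658638 -0.05048009 -0.18894736] (array([   0.4,   -1.8, -149.5]), np.float64(0.001), 'alt', np.float64(-3.14))
```

Request:
jog_arm(
  motion=[
    [-1,0,0,-30,0],
    [-1,0,0,-60,0],
    [-1,0,0,-85,0],
    [-1,0,0,-97,0],
    [-1,0,0,-102,0],
    [-1,0,0,-107,0],
    [-1,0,0,-112,0],
    [-1,0,0,-116,0],
    [-1,0,0,-116,0],
  ],
)

```text
t: 28.05
eef_pos: [0.5552, -0.0562, 0.2816]
tool_rot: [-0.064, -3.141, 0.0]
force: [0.1, -0.0, -1.3]
gripper_width: 0.006
gripper_force: 30.0
```

Request:
jog_arm(
  motion=[
    [-1,0,0,-3,0],
    [-1,0,0,-6,0],
    [-1,0,0,-9,0],
    [-1,0,0,-12,0],
  ],
)

```text
t: 28.45
eef_pos: [0.5552, -0.0562, 0.2694]
tool_rot: [0.064, 3.141, -0.0]
force: [0.7, -0.9, -1.9]
gripper_width: 0.0056
gripper_force: 30.0
```

Clean entry. Continue down.

Request:
jog_arm(
  motion=[
    [-1,0,0,-4,0],
    [-1,0,0,-8,0],
    [-1,0,0,-12,0],
    [-1,0,0,-16,0],
    [-1,0,0,-19,0],
    [-1,0,0,-21,0],
    [-1,0,0,-22,0],
    [-1,0,0,-22,0],
  ],
)

```text
t: 29.25
eef_pos: [0.5551, -0.0559, 0.2485]
tool_rot: [-0.064, -3.141, 0.001]
force: [-4.8, -0.0, 8.6]
gripper_width: 0.0059
gripper_force: 30.0
```

Request:
jog_arm(
  motion=[
    [-0.6,0,0,1,0],
    [-0.6,0,0,1,0],
    [-0.6,0,0,1,0],
    [-0.6,0,0,20,0],
    [-0.6,0,0,60,0],
    [-0.6,0,0,100,0],
    [-0.6,0,0,140,0],
    [1,-30,50,140,-0.15],
    [1,-30,100,140,-0.3],
    [1,-30,150,140,-0.45],
    [1,-30,200,140,-0.6],
    [1,-30,250,140,-0.75],
    [1,-30,290,140,-0.9],
    [1,-30,330,140,-1.05],
    [1,-30,350,140,-1.2],
    [1,-30,350,140,-1.35],
    [1,-30,350,140,-1.5],
    [1,-30,350,140,-1.548],
    [1,-30,350,140,-1.548],
    [1,-30,350,140,-1.548],
  ],
)

```text
t: 31.25
eef_pos: [0.5252, 0.294, 0.3876]
tool_rot: [2.238, 2.205, -0.0]
force: [0.2, 0.3, 0.1]
gripper_width: 0.0878
gripper_force: 0.0
```

Request:
jog_arm(
  motion=[
    [1,0,0,-40,0],
    [1,0,0,-80,0],
    [1,0,0,-110,0],
    [1,0,0,-124,0],
    [1,0,0,-131,0],
    [1,0,0,-131,0],
    [-1,0,0,-131,0],
    [-1,0,0,-131,0],
    [-1,0,0,-131,0],
    [-1,0,0,-131,0],
    [-1,0,0,-131,0],
    [-1,0,0,-131,0],
    [-1,0,0,-131,0],
    [-1,0,0,-131,0],
    [-1,0,0,-131,0],
    [-1,0,0,-131,0],
    [-1,0,0,-131,0],
    [-1,0,0,-131,0],
    [-1,0,0,-131,0],
  ],
)

```text
t: 33.15
eef_pos: [0.5256, 0.2938, 0.2567]
tool_rot: [2.241, 2.201, 0.001]
force: [2.6, 0.1, -1.9]
gripper_width: 0.0058
gripper_force: 30.0
```

Request:
jog_arm(
  motion=[
    [-1,0,0,10,0],
    [-1,0,0,40,0],
    [-1,0,0,80,0],
    [-1,0,0,120,0],
    [-1,0,0,140,0],
    [-1,14,0,140,0.15],
    [-1,31,0,140,0.3],
    [-1,31,-40,140,0.45],
    [-1,31,-80,140,0.6],
    [-1,31,-120,140,0.75],
    [-1,31,-160,140,0.9],
    [-1,31,-200,140,1.05],
    [-1,31,-250,140,1.2],
    [-1,31,-302,140,1.35],
    [-1,31,-302,140,1.5],
    [-1,31,-302,140,1.548],
    [-1,31,-302,140,1.548],
    [-1,31,-302,140,1.548],
    [-1,31,-302,140,1.548],
    [-1,31,-302,140,1.548],
  ],
)

```text
t: 35.15
eef_pos: [0.5562, -0.0075, 0.3968]
tool_rot: [-0.064, -3.141, 0.0]
force: [-0.0, 0.4, -2.1]
gripper_width: 0.0061
gripper_force: 30.0
```

Request:
jog_arm(
  motion=[
    [-1,0,0,-30,0],
    [-1,0,0,-60,0],
    [-1,0,0,-80,0],
    [-1,0,0,-85,0],
    [-1,0,0,-85,0],
  ],
)

```text
t: 35.65
eef_pos: [0.5562, -0.0077, 0.3114]
tool_rot: [-0.063, -3.14, -0.0]
force: [-0.6, -0.0, -1.6]
gripper_width: 0.0057
gripper_force: 30.0
```

```bash
python3 - <<'E'
from h import *
s=arm.state();print(pose(),s["force"],go(.5565,-.008,.2485,87.8))
E
```

```text
(array([ 0.55622971, -0.00771896,  0.31142105]), np.float64(1.5305276246090713)) [-0.55183014 -0.01891872 -1.56322795] (array([  0.3,  -0.3, -62.9]), np.float64(0.002), 'alt', np.float64(-3.14))
```

Request:
jog_arm(
  motion=[
    [-1,0,0,-10,0],
    [-1,0,0,-20,0],
    [-1,0,0,-27,0],
    [-1,0,0,-32,0],
    [-1,0,0,-36,0],
    [-1,0,0,-40,0],
  ],
)

```text
t: 36.25
eef_pos: [0.5563, -0.0081, 0.2714]
tool_rot: [0.064, 3.141, 0.0]
force: [0.1, 0.4, -1.8]
gripper_width: 0.0059
gripper_force: 30.0
```

Request:
jog_arm(
  motion=[
    [-1,0,0,-4,0],
    [-1,0,0,-8,0],
    [-1,0,0,-12,0],
    [-1,0,0,-16,0],
    [-1,0,0,-19,0],
    [-1,0,0,-21,0],
    [-1,0,0,-23,0],
    [-1,0,0,-24,0],
    [-1,0,0,-24,0],
  ],
)

```text
t: 37.15
eef_pos: [0.5563, -0.0081, 0.2477]
tool_rot: [0.064, 3.141, 0.0]
force: [-0.7, 0.6, -0.6]
gripper_width: 0.0058
gripper_force: 30.0
```

Request:
jog_arm(
  motion=[
    [-1,0,0,-1,0],
    [-1,0,0,-1,0],
  ],
)

```text
t: 37.35
eef_pos: [0.5563, -0.0079, 0.2476]
tool_rot: [0.064, 3.14, -0.001]
force: [-2.5, -1.4, 7.3]
gripper_width: 0.0056
gripper_force: 30.0
```

Request:
jog_arm(
  motion=[
    [-0.6,0,0,1,0],
    [-0.6,0,0,1,0],
    [-0.6,0,0,1,0],
    [-0.6,0,0,20,0],
    [-0.6,0,0,60,0],
    [-0.6,0,0,100,0],
    [-0.6,0,0,140,0],
    [1,-30,50,140,-0.15],
    [1,-60,90,140,-0.3],
    [1,-88,130,140,-0.45],
    [1,-88,170,140,-0.6],
    [1,-88,210,140,-0.75],
    [1,-88,250,140,-0.9],
    [1,-88,280,140,-1.05],
    [1,-88,303,140,-1.2],
    [1,-88,303,140,-1.35],
    [1,-88,303,140,-1.5],
    [1,-88,303,140,-1.548],
    [1,-88,303,140,-1.548],
    [1,-88,303,140,-1.548],
  ],
)

```text
t: 39.35
eef_pos: [0.4682, 0.295, 0.3866]
tool_rot: [2.238, 2.204, -0.0]
force: [0.4, 0.4, 0.2]
gripper_width: 0.0878
gripper_force: 0.0
```

Request:
jog_arm(
  motion=[
    [1,0,0,-40,0],
    [1,0,0,-80,0],
    [1,0,0,-110,0],
    [1,0,0,-124,0],
    [1,0,0,-129,0],
    [1,0,0,-129,0],
    [-1,0,0,-129,0],
    [-1,0,0,-129,0],
    [-1,0,0,-129,0],
    [-1,0,0,-129,0],
    [-1,0,0,-129,0],
    [-1,0,0,-129,0],
    [-1,0,0,-129,0],
    [-1,0,0,-129,0],
    [-1,0,0,-129,0],
    [-1,0,0,-129,0],
    [-1,0,0,-129,0],
    [-1,0,0,-129,0],
    [-1,0,0,-129,0],
  ],
)

```text
t: 41.25
eef_pos: [0.4683, 0.2948, 0.2576]
tool_rot: [2.241, 2.201, -0.0]
force: [1.2, -0.3, -0.8]
gripper_width: 0.0059
gripper_force: 30.0
```

Request:
jog_arm(
  motion=[
    [-1,0,0,10,0],
    [-1,0,0,40,0],
    [-1,0,0,80,0],
    [-1,0,0,120,0],
    [-1,0,0,140,0],
    [-1,10,-20,140,0.15],
    [-1,20,-40,140,0.3],
    [-1,30,-65,140,0.45],
    [-1,40,-90,140,0.6],
    [-1,50,-120,140,0.75],
    [-1,60,-150,140,0.9],
    [-1,70,-180,140,1.05],
    [-1,80,-210,140,1.2],
    [-1,89,-240,140,1.35],
    [-1,89,-255,140,1.5],
    [-1,89,-255,140,1.548],
    [-1,89,-255,140,1.548],
    [-1,89,-255,140,1.548],
    [-1,89,-255,140,1.548],
    [-1,89,-255,140,1.548],
  ],
)

```text
t: 43.25
eef_pos: [0.5571, 0.0405, 0.3979]
tool_rot: [0.064, 3.141, -0.0]
force: [-0.3, -0.2, -1.4]
gripper_width: 0.0062
gripper_force: 30.0
```

Request:
jog_arm(
  motion=[
    [-1,0,0,-30,0],
    [-1,0,0,-60,0],
    [-1,0,0,-80,0],
    [-1,0,0,-85,0],
    [-1,0,0,-85,0],
  ],
)

```text
t: 43.75
eef_pos: [0.5572, 0.0402, 0.3125]
tool_rot: [-0.063, -3.14, -0.0]
force: [0.0, -0.4, -0.4]
gripper_width: 0.006
gripper_force: 30.0
```

```bash
python3 - <<'E'
from h import *
s=arm.state();print(pose(),s["force"],go(.557,.040,.2485,87.8))
E
```

```text
(array([0.55719394, 0.040245  , 0.31245001]), np.float64(1.5304839723184214)) [ 0.0225559 -0.4044609 -0.3854078] (array([ -0.2,  -0.2, -64. ]), np.float64(0.002), 'alt', np.float64(-3.14))
```

Request:
jog_arm(
  motion=[
    [-1,0,0,-10,0],
    [-1,0,0,-20,0],
    [-1,0,0,-27,0],
    [-1,0,0,-32,0],
    [-1,0,0,-36,0],
    [-1,0,0,-40,0],
  ],
)

```text
t: 44.35
eef_pos: [0.5573, 0.0399, 0.2724]
tool_rot: [0.064, 3.141, 0.0]
force: [-0.7, -0.1, -1.1]
gripper_width: 0.0053
gripper_force: 30.0
```

Request:
jog_arm(
  motion=[
    [-1,0,0,-4,0],
    [-1,0,0,-8,0],
    [-1,0,0,-12,0],
    [-1,0,0,-16,0],
    [-1,0,0,-19,0],
    [-1,0,0,-21,0],
    [-1,0,0,-23,0],
    [-1,0,0,-24,0],
    [-1,0,0,-25,0],
    [-1,0,0,-25,0],
  ],
)

```text
t: 45.35
eef_pos: [0.5572, 0.0401, 0.2486]
tool_rot: [0.064, 3.141, -0.001]
force: [-4.0, -0.5, 7.3]
gripper_width: 0.0058
gripper_force: 30.0
```

Request:
jog_arm(
  motion=[
    [-0.6,0,0,1,0],
    [-0.6,0,0,1,0],
    [-0.6,0,0,1,0],
    [-0.6,0,0,20,0],
    [-0.6,0,0,60,0],
    [-0.6,0,0,110,0],
    [-0.6,0,0,160,0],
    [-0.6,0,0,210,0],
    [-0.41,0,0,255,-0.15],
    [-0.41,0,0,275,-0.3],
    [-0.41,30,-20,275,-0.45],
    [-0.41,60,-40,275,-0.6],
    [-0.41,90,-76,275,-0.75],
    [-0.41,120,-76,275,-0.9],
    [-0.41,150,-76,275,-1.05],
    [-0.41,170,-76,275,-1.2],
    [-0.41,170,-76,275,-1.35],
    [-0.41,170,-76,275,-1.5],
    [-0.41,170,-76,275,-1.571],
    [-0.41,170,-76,275,-1.571],
  ],
)

```text
t: 47.35
eef_pos: [0.7274, -0.0359, 0.5223]
tool_rot: [-2.267, -2.175, 0.001]
force: [-0.1, 0.7, 0.0]
gripper_width: 0.0259
gripper_force: 0.0
```

Request:
jog_arm(
  motion=[
    [-0.41,0,0,0,0],
    [-0.41,0,0,0,0],
    [-0.41,0,0,0,0],
    [-0.41,0,0,0,0],
  ],
)

```text
t: 47.75
eef_pos: [0.7272, -0.0363, 0.5227]
tool_rot: [2.266, 2.176, 0.0]
force: [-0.8, 0.6, -0.0]
gripper_width: 0.026
gripper_force: 0.0
```

```bash
python3 - <<'E'
from h import *
s=arm.state();print(pose(),s["gripper_width"],s["joints"].round(2),go(.7275,-.036,.399,-2.2))
im=arm.get_image("wrist");W=cam("wrist")
T=arm.get_image("top")
big=np.hstack([cv2.resize(im,(480,300)),cv2.resize(T[150:300,180:340],(320,300))]);cv2.imwrite("pics/w9.png",big[...,::-1])
print(proj(W,[[.7245,-.036+.05,.237],[.7245,-.036-.05,.237]])*.75)
E
```

```text
(array([ 0.72723695, -0.03629602,  0.5226761 ]), np.float64(-0.04056131348561473)) 0.025998648703390557 [ 0.28  0.6  -0.56  1.09  0.31  1.53 -0.25] (array([   0.3,    0.3, -123.7]), np.float64(0.002), 'alt', np.float64(-3.139))
[[233.53829792 102.53811346]
 [237.54421685 190.34604777]]
```

View pics/w9.png

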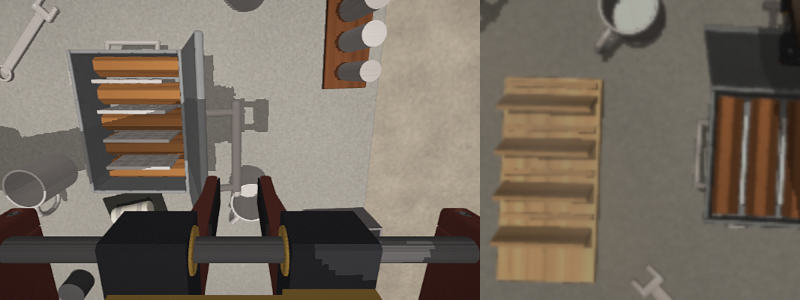

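Request:
jog_arm(
  motion=[
    [-0.41,0,0,-30,0],
    [-0.41,0,0,-60,0],
    [-0.41,0,0,-80,0],
    [-0.41,0,0,-95,0],
    [-0.41,0,0,-110,0],
    [-0.41,0,0,-124,0],
    [-0.41,0,0,-124,0],
    [-0.41,-2,0,-124,0],
    [-1,-3,0,-124,0],
    [-1,-3,0,-124,0],
    [-1,-3,0,-124,0],
    [-1,-3,0,-124,0],
    [-1,-3,0,-124,0],
    [-1,-3,0,-124,0],
    [-1,-3,0,-124,0],
  ],
)

```text
t: 49.35
eef_pos: [0.7244, -0.0361, 0.3997]
tool_rot: [2.266, 2.175, 0.002]
force: [-0.7, 0.4, 5.8]
gripper_width: 0.0097
gripper_force: 30.0
```

```bash
python3 - <<'E'
import numpy as np
f=lambda t:np.array([-154.1*np.cos(t+.2828),154.1*np.sin(t+.2828)])
ts=np.linspace(1.85,.02,25)
for A in (ts[:13],ts[12:]):
    for t in A[1:]:
        d=f(t)-f(A[0]);print([-1,int(round(d[0])),int(round(-.0385*d[0])),int(round(d[1])),0],end=", ")
    print()
E
```

```text
[-1, -10, 0, 6, 0], [-1, -21, 1, 11, 0], [-1, -32, 1, 15, 0], [-1, -43, 2, 19, 0], [-1, -54, 2, 21, 0], [-1, -66, 3, 23, 0], [-1, -78, 3, 24, 0], [-1, -90, 3, 24, 0], [-1, -101, 4, 23, 0], [-1, -113, 4, 21, 0], [-1, -124, 5, 18, 0], [-1, -135, 5, 14, 0], 
[-1, -11, 0, -4, 0], [-1, -21, 1, -10, 0], [-1, -31, 1, -16, 0], [-1, -41, 2, -23, 0], [-1, -50, 2, -30, 0], [-1, -58, 2, -38, 0], [-1, -66, 3, -47, 0], [-1, -73, 3, -57, 0], [-1, -80, 3, -66, 0], [-1, -85, 3, -77, 0], [-1, -90, 3, -88, 0], [-1, -94, 4, -99, 0],
```

Request:
jog_arm(
  motion=[
    [-1,-10,0,6,0],
    [-1,-21,1,11,0],
    [-1,-32,1,15,0],
    [-1,-43,2,19,0],
    [-1,-54,2,21,0],
    [-1,-66,3,23,0],
    [-1,-78,3,24,0],
    [-1,-90,3,24,0],
    [-1,-101,4,23,0],
    [-1,-113,4,21,0],
    [-1,-124,5,18,0],
    [-1,-135,5,14,0],
  ],
)

```text
t: 50.55
eef_pos: [0.5885, -0.0304, 0.4127]
tool_rot: [-2.265, -2.176, -0.001]
force: [0.5, 3.6, 2.2]
gripper_width: 0.0102
gripper_force: 30.0
```

Request:
jog_arm(
  motion=[
    [-1,-11,0,-4,0],
    [-1,-21,1,-10,0],
    [-1,-31,1,-16,0],
    [-1,-41,2,-23,0],
    [-1,-50,2,-30,0],
    [-1,-58,2,-38,0],
    [-1,-66,3,-47,0],
    [-1,-73,3,-57,0],
    [-1,-80,3,-66,0],
    [-1,-85,3,-77,0],
    [-1,-90,3,-88,0],
    [-1,-94,4,-98,0],
    [-1,-94,4,-98,0],
  ],
)

```text
t: 51.85
eef_pos: [0.495, -0.0268, 0.3132]
tool_rot: [-2.265, -2.176, -0.002]
force: [4.9, 3.7, -3.8]
gripper_width: 0.0102
gripper_force: 30.0
```

Request:
jog_arm(
  motion=[
    [-0.4,0,0,0,0],
    [-0.4,0,0,0,0],
    [-0.4,0,0,0,0],
    [-0.4,0,0,0,0],
    [-0.4,0,0,30,0],
    [-0.4,0,0,70,0],
    [-0.4,0,0,120,0],
    [-0.4,0,0,150,0],
    [-0.4,-100,150,150,0],
    [-0.4,-100,150,150,0],
    [-0.4,-100,150,150,0],
    [-0.4,-100,150,150,0],
    [-0.4,-100,150,150,0],
    [-0.4,-100,240,150,0],
    [-0.4,-100,240,150,0],
    [-0.4,-100,240,150,0],
    [-0.4,-100,240,150,0],
    [-0.4,-100,240,150,0],
  ],
)

```text
t: 53.65
eef_pos: [0.3958, 0.2115, 0.4643]
tool_rot: [2.268, 2.173, -0.002]
force: [0.3, -0.3, -0.1]
gripper_width: 0.0258
gripper_force: 0.0
```

```bash
python3 - <<'E'
from h import *
print(arm.state()["t"],pose()); C=cam("top")
T=arm.get_image("top");S=arm.get_image("scene")
a=cv2.resize(T[140:300,230:500],(540,320));b=cv2.resize(S[130:300,160:430],(540,340))[:280]
cv2.imwrite("pics/end.png",np.vstack([a,b])[...,::-1])
hsv=cv2.cvtColor(T,cv2.COLOR_RGB2HSV);q=((hsv[...,1]>110)&(hsv[...,2]>90));q[:205]=0;q[295:]=0;q[:,:395]=0;q[:,490:]=0
r=cv2.minAreaRect(np.argwhere(q)[:,::-1].astype(np.float32));print(r,ray(C,cv2.boxPoints(r),.02)[:,:2].round(3))
E
```

```text
53.65 (array([0.39583887, 0.21145457, 0.46433306]), np.float64(-0.04280949003074893))
((446.32220458984375, 248.8254852294922), (9.731976509094238, 48.65988540649414), 79.99201965332031) [[ 0.508 -0.247]
 [ 0.532 -0.372]
 [ 0.507 -0.377]
 [ 0.484 -0.251]]
```

View pics/end.png

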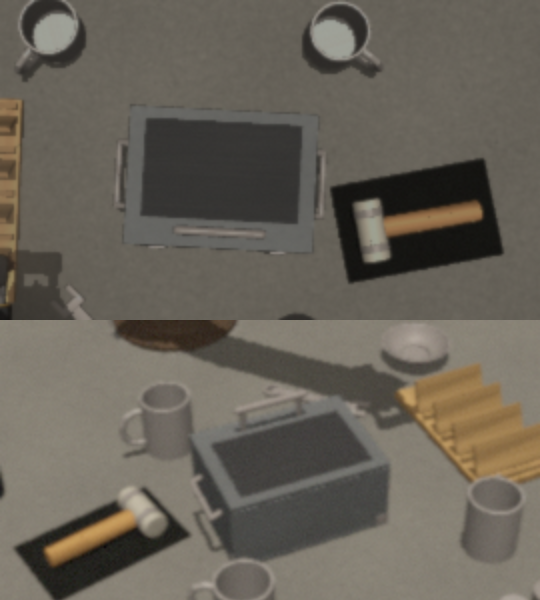

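The lid is shut, the board is empty, the mallet has not moved on the mat and the mugs are where they were. Handing in.

```bash
python3 -c "
from station import arm
print(arm.hand_in())"
```

```text
the job is handed in; nothing more can be done
None
```

The job is handed in after about 54 s of robot time: the mallet lies lengthwise on the mat, all four plaques stand fully down in slots 0–3, the lid is shut, and the mugs were not touched.

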